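# Scoop bumper feet into the right repair kit

## Robot

A 6-joint arm with a two-finger parallel gripper is mounted at the origin on the work surface. World frame = base frame: x ahead of the robot, y to its left, z up, the work surface at z = 0. Lengths are in mm, angles in rad, forces in N, time in s.
With the tool pointing down it reaches from about 350 to 975 mm from the base axis. Payload 7.1 kg.
Tool frame: the origin (TCP) lies at the very end of the fingers, on their centre line; the grasp point (between the pads) lies 19 mm behind it; z points along the fingers, y is the line along which they close (so a half turn about z gives the same grasp; the last joint's range is limited). The gripper opens to 88 mm and grips with 3 to 60 N. Pads are 20 mm wide; open, the fingers measure 115 mm over their backs; the gripper's body (75 mm by 178 mm) begins 61 mm behind the grasp point.
Start: joints at [-1.263, 0.423, 1.63, -0, 1.089, -0.019], TCP at [200.651, -591.899, 222.675] pointing down, gripper open.
Joint ranges: [-3, 3], [-0.9, 2.11], [0.09, 2.58], [-1.31, 4.45], [0.11, 2.69], [-2.54, 2.54]. Speed limits (rad/s): [2.39, 2.39, 3.01, 3.14, 3.14, 3.14].

## Interface

Orientations are given as a rotation vector (axis times angle).
In Python, from workcell import ctrl, optics gives the robot as it stands.
- The arm moves only by the shell command python3 -m jog 'ROWS'. ROWS is JSON, a list of rows, each a list of 7 numbers: the shift along the tool's x, y, z in units of 40 mm (1.0 is 40 mm), then the turn, a rotation vector about the tool's x, y, z in units of 6 degrees (1.0 is 6 degrees), then the opening, from 0 (shut) to 1 (fully open). A call has 1 to 20 rows; each row shifts and turns the commanded pose from where the row before left it, along the tool's axes as they then stand; what a row does not reach is not made up. A row lasts 1/10 s, in which the tool goes at most 50 mm and 8.59 degrees, less where a joint would pass 70% of its speed; a pose out of reach is approached as far as the arm can. A call is refused whole if a number of a shift passes 1 or a number of a turn 1, either way. A call with a gripper value outside its range is refused whole. The fingers move at their own pace and stop on an object; the grip force is fixed at half the most. Time passes only in rows, so rows that do not move let the fingers close. It gives the time, the measured TCP pose, the force, the opening and the grip force at its end, in the units of the state.
- ctrl.get_obs(): the state, without advancing time (a new reading comes with each control period).
- optics.get_image(name): name is "scene" or "top" or "wrist"; returns the picture (384x512x3 uint8, red, green, blue); there is no depth.
- optics.camera_model(name): a dict with "fov_y" (degrees; the focal length in pixels is half the picture's height over the tangent of half this angle, whatever the lens; pixels are square), "cx", "cy" (the principal point, pixels), "k1" (the pictures are not rectified: a ray, as slopes to the right and down, at radius r is drawn at 1 + k1 r^2 times it, then the intrinsics apply), "view" (4x4, takes a point from world to camera coordinates); the wrist camera has in their place "hand_eye" (4x4, takes a point from camera to tool coordinates, whose origin is the TCP and whose axes are the flange's). Camera axes: x right, y up, looking along -z (the intrinsics and any distortion apply to the point x, -y, -z); pixel columns grow to the right and rows downward; lengths in mm; the calibration is good to about 2 mm. A picture is of the moment at which its call begins: read the wrist's pose just before it. camera_model takes no time and is no camera call.
- ctrl.close_job(): hands the job in; it is judged then, once.
Trained networks look in the newest picture that a camera, given by its name, has taken for a name from the list of things; names that differ only in an ending like _2 or _b are one class to them, and where a whole thing is asked for, a point or a joint stands for the part that bears it (a point fixed in the world has none). Each returns a list of dicts, best first, with "conf" (0 to 1); they miss things now and then, are a little off and sometimes report something else, mostly with a low value. They report only what shows in the picture. A call takes as long as a camera call. They do not tell look-alikes from the thing itself.
- optics.masks_of(target, camera): "pixels" (384x512 bool, what is visible of it) and "extent" ([centre column, centre row, width, height] in pixels, round what is visible of it).
The state is a dict: "t": time; "qpos": joint angles; "qvel": joint speeds; "joint_torque": joint torques, N m; "ee_pos": TCP position; "orientation": TCP orientation; "ft_force": force on the tool from outside, world axes, zero at the start; "moment": the same for the moment, N m; "width": finger opening in mm; "grasp_force": force on a finger pad.
Only numpy, scipy, OpenCV 4.12 (cv2) and the standard library are available. Lean on these libraries where they do the work, as an engineer would, in place of code of your own. Each camera call takes 0.05 s, during which the arm holds its last target. There are 200 camera calls.

## Task

Of the two round kit trays on the repair bench, one holds a steel base plate and the other a caster: using the scoop, take at least three of the bumper feet from the stock bin and tip them into the tray with the base plate. Never touch the bumper feet with the gripper's fingers or ram the scoop into the bin or press it down hard, and let none end up anywhere but in that tray or still in the bin. Finally lay the scoop flat on the bench beside the bin and trays, and leave the screwdriver, jar and multimeter where they are.

Things in the scene. Friction and masses are not known exactly. Their poses are not given: they have to be found in the camera images.
- bin: Fixed grey stock bin, open on top, outer 222 (x) x 100 (y) x 50 (z) mm, walls and floor 5 mm thick, so inside 212 x 90 mm with its floor 5 mm above the bench. Origin: centre of its underside; its x axis runs along its long side and points to the robot's left (world +y, within 12 degrees). The bumper feet start in the half with positive x, the left one.
- scoop: Loose aluminium scoop, 180 g, flat on the bench, lip to the robot's left. Floor 90 (x) x 76 (y) x 2 mm, side walls 34 mm high ending 33 mm short of the lip, back wall 40 mm high at x = -45, open at the lip (x = +45). Black bar handle, 20 (x) x 24 (y) mm, rises from the top of the back wall to 120 mm height, leaning 20 degrees back (to -x). Origin: centre of the underside; x to the lip, z up.
- scoop_grip (a point): Point on the scoop's handle axis to grip, 33 mm below the handle's top end; in the scoop's frame at (-64, 0, 96) mm. Its axes are the scoop's own (not tilted with the handle).
- scoop_lip (a point): Middle of the scoop's front lip, on its underside; in the scoop's frame at (45, 0, 0) mm.
- scoop_pan (a point): Point inside the scoop's pan, 12 mm above the middle of its underside.
- tray_a: One of two like, fixed, round white kit trays, open on top, 144 mm outer diameter, 40 mm tall, wall and floor 5 mm thick. Origin: centre of the underside. It holds either the base plate or the caster.
- tray_b: The other kit tray, same as tray_a.
- plate: Steel base plate, 70 x 70 x 6 mm with three 8 mm holes, clipped flat in the middle of one of the trays (fixed; concentric with the tray). Origin: centre of its underside.
- caster: Steel swivel caster with a rubber wheel, mounting plate 44 x 44 mm, 49 mm tall overall, clipped in the middle of the other tray (fixed). Origin: centre of its underside.
- screwdriver: Bystander: screwdriver lying on the bench.
- jar: Bystander: closed jar, 52 mm across, 65 mm tall. Origin: centre of its underside.
- meter: Bystander: hand multimeter lying on its back, 130 x 70 x 36 mm. Origin: centre of its underside.
- bumper0: Black plastic bumper foot, smooth, rounded like a ball with two flat ends 10 mm wide, 22 mm across, 17 mm tall, 14 g, loose in the stock bin. Origin: its centre; z is the axis through the flat ends.
- bumper1: Black plastic bumper foot, smooth, rounded like a ball with two flat ends 10 mm wide, 22 mm across, 17 mm tall, 14 g, loose in the stock bin. Origin: its centre; z is the axis through the flat ends.
- bumper2: Black plastic bumper foot, smooth, rounded like a ball with two flat ends 10 mm wide, 22 mm across, 17 mm tall, 14 g, loose in the stock bin. Origin: its centre; z is the axis through the flat ends.
- bumper3: Black plastic bumper foot, smooth, rounded like a ball with two flat ends 10 mm wide, 22 mm across, 17 mm tall, 14 g, loose in the stock bin. Origin: its centre; z is the axis through the flat ends.
- bumper4: Black plastic bumper foot, smooth, rounded like a ball with two flat ends 10 mm wide, 22 mm across, 17 mm tall, 14 g, loose in the stock bin. Origin: its centre; z is the axis through the flat ends.
- bumper5: Black plastic bumper foot, smooth, rounded like a ball with two flat ends 10 mm wide, 22 mm across, 17 mm tall, 14 g, loose in the stock bin. Origin: its centre; z is the axis through the flat ends.
Things that resemble listed ones, but are neither listed nor needed, are in the scene too. What is meant by the plate is not brown or purple, and is the larger of those in its own colour.

How it is judged:
By the outcome, as a careful person would: the job done as asked, in the order asked, and still so for the second after the job is handed in, with the robot touching nothing.
It also fails if it takes over 69 s, if anything falls off the work surface, if the arm or the gripper's body presses on something with over 40 N, if the wrist force passes 120 N, or if a joint passes its speed limit or range.

## Working session

There is one attempt and no reset: what is moved stays moved. The work goes in short steps, Python scripts to look and compute and a shell command to move; the robot and the scene stay as the last step left them, time stands still between calls to the robot, and variables do not carry over. Pictures are saved under pics/ and viewed, at most 10 in all, crops included, and the job is handed in when it is done.

```bash
ls; mkdir -p pics; python3 - <<'E'
from workcell import ctrl, optics
import cv2,numpy as np
o=ctrl.get_obs(); print({k:np.round(v,3).tolist() for k,v in o.items()})
for n in("scene","top","wrist"):
    im=optics.get_image(n); cv2.imwrite(f"pics/{n}0.png",im[:,:,::-1])
    m=optics.camera_model(n); print(n,{k:np.round(v,4).tolist() for k,v in m.items()})
a=cv2.imread("pics/top0.png"); cv2.imwrite("pics/top0b.png",cv2.resize(a,(800,600),interpolation=cv2.INTER_CUBIC))
E
```

```text
pics
{'t': 0.0, 'qpos': [-1.263, 0.424, 1.631, 0.0, 1.089, -0.019], 'qvel': [0.0, 0.0, -0.001, 0.001, 0.001, -0.001], 'joint_torque': [-0.002, -54.463, -27.367, 0.064, 0.023, -0.0], 'ee_pos': [200.484, -591.372, 221.897], 'orientation': [-3.098, -0.511, 0.0], 'ft_force': [0.408, 0.825, 0.054], 'moment': [0.006, -0.002, -0.015], 'grasp_force': 0.0, 'width': 87.864}
scene {'fov_y': 50.3546, 'cx': 249.6845, 'cy': 193.2488, 'k1': -0.1067, 'view': [[-0.0857, 0.9963, -0.0103, 7.8177], [-0.6848, -0.0514, 0.7269, 306.0612], [0.7236, 0.0693, 0.6867, -1492.6107], [0.0, 0.0, 0.0, 1.0]]}
top {'fov_y': 44.6878, 'cx': 254.8484, 'cy': 186.0425, 'k1': 0.0217, 'view': [[-0.0223, -0.9997, -0.0126, 56.7465], [0.9911, -0.0238, 0.1308, -520.2203], [-0.131, -0.0095, 0.9913, -1228.9366], [0.0, 0.0, 0.0, 1.0]]}
wrist {'fov_y': 63.8224, 'cx': 254.6412, 'cy': 190.8232, 'k1': -0.037, 'hand_eye': [[-0.0016, 0.956, 0.2932, 81.1179], [1.0, 0.0018, -0.0003, -0.0512], [-0.0008, 0.2932, -0.956, -162.3442], [0.0, 0.0, 0.0, 1.0]]}
```

View pics/top0b.png

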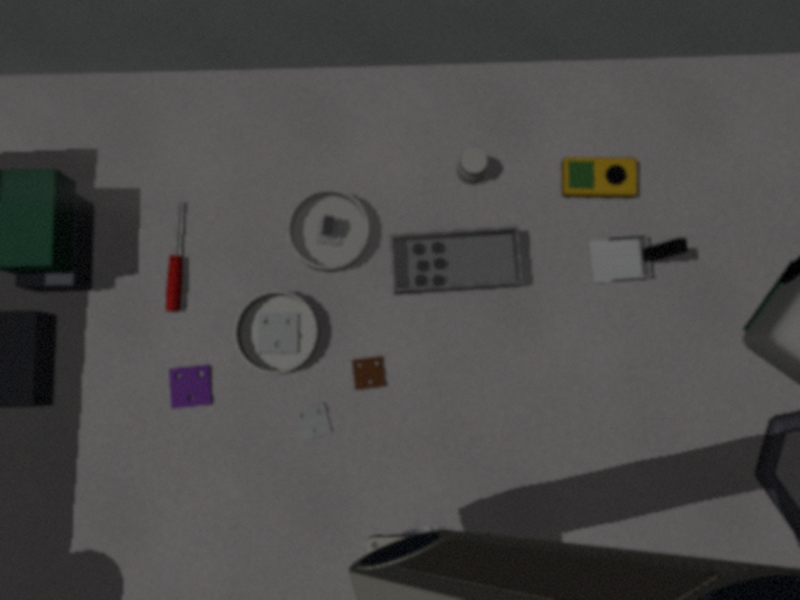

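View pics/scene0.png

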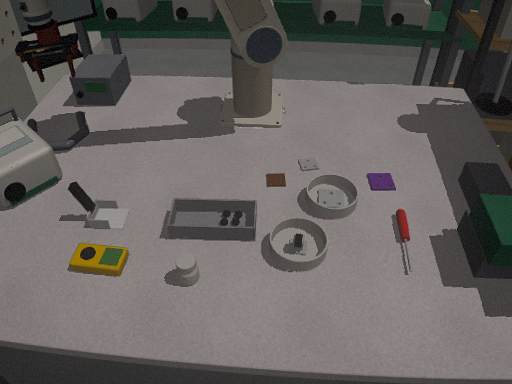

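The candidates for "plate" in the top picture (800x600) are:
- grey in the tray (278,333)
- small grey, loose (315,420)
- brown, loose (369,372)
- purple, loose (190,386)

The larger grey one in the left/near tray fits. The caster is in the tray at (333,230). The six feet are in the bin's left half (430,265), and the scoop is at (620,258) with its handle to the right. I'll confirm with a crop and fit poses from the masks.

```bash
cat > h.py <<'E'
import numpy as np,cv2
from scipy.optimize import minimize
from scipy.spatial.transform import Rotation as R
from workcell import ctrl,optics
def cam(n,o=None):
    m=optics.camera_model(n)
    if n=="wrist":
        T=np.eye(4);T[:3,:3]=R.from_rotvec(o["orientation"]).as_matrix();T[:3,3]=o["ee_pos"]
        m["view"]=np.linalg.inv(T@np.array(m["hand_eye"]))
    m["view"]=np.array(m["view"]);m["f"]=192/np.tan(np.radians(m["fov_y"]/2));return m
def proj(m,P):
    P=np.atleast_2d(P)@m["view"][:3,:3].T+m["view"][:3,3]
    s=np.c_[P[:,0],-P[:,1]]/-P[:,2:]; s=s*(1+m["k1"]*(s**2).sum(1,keepdims=True))
    return s*m["f"]+[m["cx"],m["cy"]]
def unproj(m,uv,z):
    d=(np.atleast_2d(uv)-[m["cx"],m["cy"]])/m["f"]; s=d.copy()
    for _ in range(10): s=d/(1+m["k1"]*(s**2).sum(1,keepdims=True))
    D=np.c_[s[:,0],-s[:,1],-np.ones(len(s))]@m["view"][:3,:3]
    c=-m["view"][:3,:3].T@m["view"][:3,3]
    return c+D*((z-c[2])/D[:,2])[:,None]
def box(x0,x1,y0,y1,z0,z1): return np.array([[x,y,z] for x in(x0,x1) for y in(y0,y1) for z in(z0,z1)],float)
a=np.linspace(0,2*np.pi,40)
CYL=lambda r,h:np.vstack([np.c_[r*np.cos(a),r*np.sin(a),0*a+z] for z in(0,h)])
_h=box(-10,10,-12,12,0,0)[::2]
_s=np.tan(np.radians(20))
HANDLE=np.vstack([_h+[-45-_s*0-5,0,40],_h+[-64-_s*24-3,0,120]])
MOD={"bin":[box(-111,111,-50,50,0,50)],"tray":[CYL(72,40)],
 "scoop":[box(-45,45,-38,38,0,2),box(-45,12,-38,-36,0,34),box(-45,12,36,38,0,34),box(-46,-44,-38,38,0,40),HANDLE],
 "jar":[CYL(26,65)],"meter":[box(-65,65,-35,35,0,36)],"plate":[box(-35,35,-35,35,0,6)]}
def render(parts,T,m,k=4):
    im=np.zeros((384*k,512*k),np.uint8)
    for p in parts:
        uv=proj(m,p@T[0].T+T[1]); h=cv2.convexHull(((uv+.5)*k).astype(np.int32)); cv2.fillConvexPoly(im,h,255)
    return cv2.resize(im,(512,384),interpolation=cv2.INTER_AREA)/255.
def fit(name,views,x0,z=0):
    """views: list of (model, mask); x0 = x,y,yaw"""
    def cost(x):
        T=(R.from_euler("z",x[2]*.01).as_matrix(),np.array([x[0],x[1],z])); c=0
        for m,k in views:
            r=render(MOD[name],T,m); c+=1-np.minimum(r,k).sum()/np.maximum(r,k).sum()
        return c/len(views)
    x0=np.array(x0,float);x0[2]*=100
    r=minimize(cost,x0,method="Nelder-Mead",options=dict(initial_simplex=x0+np.vstack([np.zeros(3),np.diag([15,15,10])]),xatol=.1,fatol=1e-4))
    return np.array([r.x[0],r.x[1],r.x[2]/100]),r.fun
E
python3 - <<'E'
from h import *
im={n:optics.get_image(n) for n in("top","scene")}
t=im["top"][:,:,::-1]
c=t[115:290,95:275];c=cv2.convertScaleAbs(cv2.resize(c,None,fx=3.4,fy=3.4,interpolation=cv2.INTER_CUBIC),alpha=1.6);cv2.imwrite("pics/crop1.png",c)
C={n:cam(n) for n in im}
for tgt in("bin","scoop","tray_a","jar","meter","screwdriver","plate","caster"):
    ms={n:optics.masks_of(tgt,n) for n in im}
    for n in im: print(tgt,n,[(round(d["conf"],2),np.round(d["extent"]).tolist()) for d in ms[n][:4]])
    if tgt in("bin","scoop","jar","meter"):
        v=[(C[n],ms[n][0]["pixels"].astype(float)) for n in im]
        x0=unproj(C["top"],ms["top"][0]["extent"][:2],15)[0]; x0[2]=1.57 
        for vv in(v,v[:1],v[1:]): print("  fit",[np.round(q,3).tolist() for q in fit(tgt,vv,x0)])
    if tgt=="tray_a":
        for d in ms["top"][:2]:
            x0=unproj(C["top"],d["extent"][:2],20)[0];x0[2]=0
            b=min(ms["scene"][:2],key=lambda e:np.hypot(*(proj(C["scene"],[x0[0],x0[1],20])[0]-e["extent"][:2])))
            print("  fit",[np.round(q,3).tolist() for q in fit("tray",[(C["top"],d["pixels"]*1.),(C["scene"],b["pixels"]*1.)],x0)])
    if tgt in("plate","caster"):
        for d in ms["top"][:4]: print("   at",unproj(C["top"],d["extent"][:2],8).round().tolist())
E
```

```text
bin top [(0.78, [291.0, 169.0, 84.0, 46.0]), (0.49, [279.0, 159.0, 4.0, 1.0])]
bin scene [(0.61, [212.0, 219.0, 89.0, 43.0])]
  fit [[573.728, -53.296, 1.621], 0.08]
  fit [[572.731, -53.64, 1.612], 0.076]
  fit [[575.239, -53.693, 1.609], 0.075]
scoop top [(0.78, [409.0, 165.0, 66.0, 31.0]), (0.46, [301.0, 105.0, 23.0, 18.0]), (0.42, [113.0, 166.0, 11.0, 69.0])]
scoop scene [(0.6, [98.0, 205.0, 59.0, 43.0]), (0.32, [188.0, 272.0, 28.0, 30.0])]
  fit [[572.171, -340.119, 1.607], 0.081]
  fit [[573.214, -342.702, 1.601], 0.082]
  fit [[571.121, -340.822, 1.58], 0.063]
tray_a top [(0.63, [210.0, 147.0, 54.0, 53.0]), (0.62, [178.0, 212.0, 58.0, 52.0]), (0.38, [410.0, 166.0, 63.0, 35.0])]
tray_a scene [(0.9, [296.0, 243.0, 57.0, 53.0]), (0.62, [331.0, 196.0, 56.0, 42.0]), (0.41, [234.0, 221.0, 9.0, 9.0]), (0.34, [238.0, 212.0, 5.0, 8.0])]
  fit [[633.845, 166.125, 0.023], 0.159]
  fit [[455.534, 258.144, 0.061], 0.254]
jar top [(0.59, [300.0, 107.0, 20.0, 22.0])]
jar scene [(0.7, [188.0, 269.0, 26.0, 34.0]), (0.44, [97.0, 204.0, 60.0, 46.0])]
  fit [[742.634, -89.132, 1.631], 0.163]
  fi
[... 386 characters left out ...]
41, [408.0, 165.0, 62.0, 27.0])]
screwdriver scene [(0.75, [406.0, 240.0, 17.0, 60.0])]
plate top [(0.88, [122.0, 248.0, 29.0, 28.0]), (0.82, [177.0, 214.0, 26.0, 22.0]), (0.73, [235.0, 240.0, 20.0, 20.0]), (0.66, [202.0, 268.0, 28.0, 26.0])]
plate scene [(0.94, [330.0, 199.0, 31.0, 16.0]), (0.72, [382.0, 184.0, 28.0, 20.0]), (0.7, [276.0, 181.0, 21.0, 13.0]), (0.67, [99.0, 206.0, 62.0, 44.0])]
   at [[363.0, 409.0, 8.0]]
   at [[453.0, 261.0, 8.0]]
   at [[377.0, 101.0, 8.0]]
   at [[304.0, 193.0, 8.0]]
caster top [(0.71, [211.0, 148.0, 20.0, 20.0]), (0.16, [407.0, 164.0, 66.0, 32.0])]
caster scene [(0.66, [299.0, 244.0, 18.0, 20.0])]
   at [[635.0, 165.0, 8.0]]
   at [[576.0, -378.0, 8.0]]
```

View pics/crop1.png

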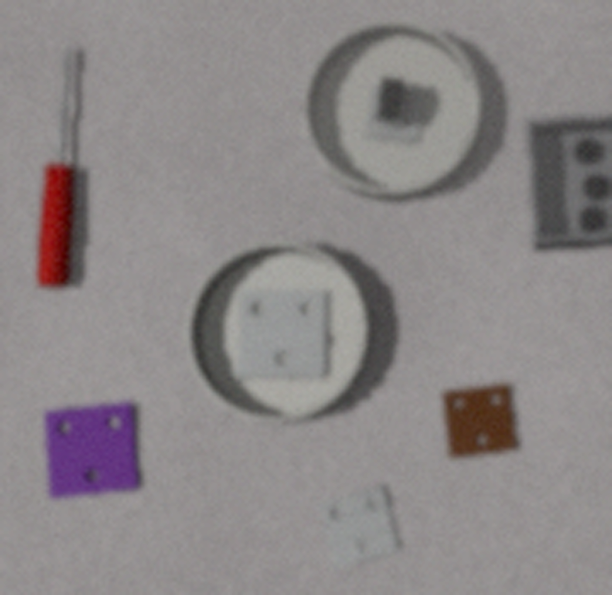

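The crop confirms it: the grey plate in the lower-left tray (295,335 in the crop) is bigger than the loose grey one (365,525). The target tray is at about (455,259) mm. Next I'll plan a move to a wrist-camera look at the scoop.

```bash
cat >> h.py <<'E'
def tool(yaw,lean):
    """tool pointing down, tool x along scoop x (yaw), leaned back by lean deg about tool y"""
    B=np.array([[np.cos(yaw),np.sin(yaw),0],[np.sin(yaw),-np.cos(yaw),0],[0,0,-1]]).T
    return B@R.from_euler("y",lean,degrees=True).as_matrix()
def plan(p,Rt,n,start=None):
    if start is None:
        o=ctrl.get_obs();start=(np.array(o["ee_pos"]),R.from_rotvec(o["orientation"]).as_matrix())
    p0,R0=start
    r=R.from_matrix(R0.T@Rt).as_rotvec()/n
    M=sum(R0@R.from_rotvec(r*k).as_matrix() for k in range(n))
    s=np.linalg.solve(M,np.array(p)-p0)
    print(n,"x",np.round(np.r_[s/40,np.degrees(r)/6],3).tolist())
E
python3 - <<'E'
from h import *
plan([573,-400,260],tool(1.59,0),14)
E
```

```text
14 x [0.725, 0.339, -0.067, 0.0, 0.0, -0.862]
```

```bash
python3 -m jog '[[0.725,0.339,-0.067,0,0,-0.862,1],[0.725,0.339,-0.067,0,0,-0.862,1],[0.725,0.339,-0.067,0,0,-0.862,1],[0.725,0.339,-0.067,0,0,-0.862,1],[0.725,0.339,-0.067,0,0,-0.862,1],[0.725,0.339,-0.067,0,0,-0.862,1],[0.725,0.339,-0.067,0,0,-0.862,1],[0.725,0.339,-0.067,0,0,-0.862,1],[0.725,0.339,-0.067,0,0,-0.862,1],[0.725,0.339,-0.067,0,0,-0.862,1],[0.725,0.339,-0.067,0,0,-0.862,1],[0.725,0.339,-0.067,0,0,-0.862,1],[0.725,0.339,-0.067,0,0,-0.862,1],[0.725,0.339,-0.067,0,0,-0.862,1],[0,0,0,0,0,0,1],[0,0,0,0,0,0,1]]'
cat > look.py <<'E'
from h import *
import sys
tgt,z,x,y,yaw=sys.argv[1],*map(float,sys.argv[2:6])
o=ctrl.get_obs();im=optics.get_image("wrist");cv2.imwrite(f"pics/w_{sys.argv[6]}.png",im[:,:,::-1])
m=cam("wrist",o);d=optics.masks_of(tgt,"wrist");print([(round(e["conf"],2),np.round(e["extent"]).tolist()) for e in d[:3]])
f=fit(tgt,[(m,d[0]["pixels"]*1.)],[x,y,yaw],z);print(f)
T=(R.from_euler("z",f[0][2]).as_matrix(),np.array([f[0][0],f[0][1],z]))
v=im[:,:,::-1].copy();r=(render(MOD[tgt],T,m)>.5).astype(np.uint8)
cv2.drawContours(v,cv2.findContours(r,0,2)[0],-1,(0,255,0),1);cv2.drawContours(v,cv2.findContours(d[0]["pixels"].astype(np.uint8),0,2)[0],-1,(0,0,255),1)
cv2.imwrite(f"pics/w_{sys.argv[6]}o.png",v)
E
python3 look.py scoop 0 572 -341 1.59 a
```

```text
t: 2.65
ee_pos: [573.4, -399.4, 260.2]
orientation: [2.199, 2.244, -0.001]
ft_force: [0.5, -0.3, 0.3]
width: 87.9
grasp_force: 0.0
[(0.77, [256.0, 140.0, 59.0, 125.0])]
(array([ 572.72886808, -341.73524008,    1.60436686]), np.float64(0.054952498524702964))
```

View pics/w_ao.png

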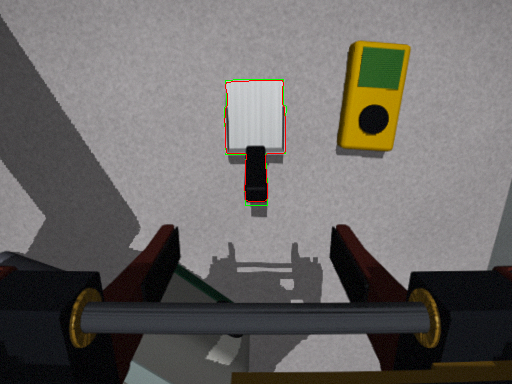

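The wrist view shows the scoop pan at (256,115) and the handle at (256,175), and the fit lines up. The meter is at (375,95), clear of the gripper. Next is the pregrasp, then the approach along the handle.

```bash
python3 - <<'E'
from h import *
Rt=tool(1.60,20);g=np.array([574.5,-405.7,96]);t=g+19*Rt[:,2]
print(t);plan(t-85*Rt[:,2],Rt,6)
E
```

```text
[ 574.31025033 -399.20438817   78.14584021]
6 x [-0.177, 0.008, 0.406, 0.003, 0.556, -0.017]
```

```bash
python3 -m jog '[[-0.177,0.008,0.406,0.003,0.556,-0.017,1],[-0.177,0.008,0.406,0.003,0.556,-0.017,1],[-0.177,0.008,0.406,0.003,0.556,-0.017,1],[-0.177,0.008,0.406,0.003,0.556,-0.017,1],[-0.177,0.008,0.406,0.003,0.556,-0.017,1],[-0.177,0.008,0.406,0.003,0.556,-0.017,1],[0,0,0,0,0,0,1],[0,0,0,0,0,0,1]]'
python3 look.py scoop 0 572.7 -341.7 1.60 b
python3 - <<'E'
from h import *
Rt=tool(1.60,20);g=np.array([574.5,-405.7,96]);t=g+19*Rt[:,2]
plan(t,Rt,4)
E
```

```text
t: 3.55
ee_pos: [574.7, -428.5, 157.5]
orientation: [-2.0, -2.058, -0.351]
ft_force: [-0.5, 0.5, 0.8]
width: 88.0
grasp_force: 0.0
[(0.63, [256.0, 168.0, 72.0, 128.0])]
(array([ 572.86048414, -341.17838829,    1.60387125]), np.float64(0.052261438611571065))
4 x [-0.004, -0.004, 0.539, 0.002, 0.004, 0.003]
```

```bash
python3 -m jog '[[0,0,0.535,0,0,0,1],[0,0,0.535,0,0,0,1],[0,0,0.535,0,0,0,1],[0,0,0.535,0,0,0,1],[0,0,0,0,0,0,1],[0,0,0,0,0,0,1]]'; python3 -m jog '[[0,0,0,0,0,0,0],[0,0,0,0,0,0,0],[0,0,0,0,0,0,0],[0,0,0,0,0,0,0],[0,0,0,0,0,0,0],[0,0,0,0,0,0,0],[0,0,0,0,0,0,0],[0,0,0,0,0,0,0],[0,0,0,0,0,0,0],[0,0,0,0,0,0,0]]'
```

```text
t: 4.25
ee_pos: [575.5, -398.2, 79.2]
orientation: [-1.998, -2.062, -0.352]
ft_force: [0.5, -0.7, 0.5]
width: 87.5
grasp_force: 0.0
t: 5.25
ee_pos: [574.7, -398.2, 77.6]
orientation: [-1.998, -2.06, -0.352]
ft_force: [-0.5, 0.2, -1.0]
width: 23.5
grasp_force: 30.0
```

```bash
python3 -m jog '[[0.17,0,-0.47,0,0,0,0],[0.26,0,-0.7,0,0,0,0],[0.26,0,-0.7,0,0,0,0],[0.26,0,-0.7,0,0,0,0],[0.26,0,-0.7,0,0,0,0],[0.26,0,-0.7,0,0,0,0],[0,0,0,0,0,0,0],[0,0,0,0,0,0,0]]'
python3 - <<'E'
from h import *
C={n:cam(n) for n in("top","scene")}
acc=[]
for k in range(3):
    for n in C: optics.get_image(n)
    v=[(C[n],optics.masks_of("bin",n)) for n in C]
    v=[(c,np.max([d["pixels"] for d in m[:1]],0)) for c,m in v]
    # fill holes
    v=[(c,cv2.morphologyEx(k_.astype(np.uint8),cv2.MORPH_CLOSE,np.ones((9,9)))*1.) for c,k_ in v]
    f=fit("bin",v,[574,-53,1.61]);acc.append(f[0]);print(np.round(f[0],3),round(f[1],3))
    b=np.mean(acc,0)
for n in C:
    print(n)
    for d in optics.masks_of("bumper0",n)[:8]:
        p=unproj(C[n],d["extent"][:2],14)[0]
        q=R.from_euler("z",-b[2]).as_matrix()@(p-[b[0],b[1],0]);print(round(d["conf"],2),np.round(d["extent"]).tolist(),q.round(1))
im=optics.get_image("top")[:,:,::-1];v=im.copy();T=(R.from_euler("z",b[2]).as_matrix(),np.array([b[0],b[1],0]))
big=cv2.resize(im[130:210,230:400],None,fx=4.7,fy=4.7,interpolation=cv2.INTER_CUBIC);big=cv2.convertScaleAbs(big,alpha=1.8)
for z,h in((50,(111,50)),(50,(106,45)),(5,(106,45))):
    P=np.array([[sx*h[0],sy*h[1],z] for sx,sy in((1,1),(1,-1),(-1,-1),(-1,1))])@T[0].T+T[1]
    cv2.polylines(big,[(((proj(C["top"],P)+.5)-[230,130])*4.7).astype(np.int32)],True,(0,255,0) if z==50 else (0,0,255),1)
cv2.imwrite("pics/bin1.png",big)
o=ctrl.get_obs();im=optics.get_image("wrist");cv2.imwrite("pics/w_c.png",im[:,:,::-1]);m=cam("wrist",o)
print(o["ee_pos"],o["orientation"])
E
```

```text
t: 6.05
ee_pos: [574.8, -397.5, 248.1]
orientation: [-1.999, -2.062, -0.352]
ft_force: [0.1, 0.6, -2.2]
width: 23.5
grasp_force: 30.0
[572.779 -54.553   1.612] 0.029
[573.174 -53.418   1.607] 0.033
[573.364 -54.77    1.609] 0.033
top
0.63 [282.0, 169.0, 9.0, 11.0] [23.7  1.3 14. ]
0.58 [270.0, 171.0, 10.0, 7.0] [55.6  6.6 14. ]
0.47 [278.0, 160.0, 3.0, 5.0] [ 32.8 -24.6  14. ]
0.36 [281.0, 181.0, 5.0, 9.0] [28.3 35.9 14. ]
scene
0.49 [85.0, 152.0, 65.0, 51.0] [-452.4  286.4   14. ]
0.43 [224.0, 223.0, 4.0, 11.0] [28. -5. 14.]
0.42 [226.0, 213.0, 9.0, 3.0] [31.8 29.6 14. ]
0.41 [235.0, 219.0, 9.0, 10.0] [56.6 10.5 14. ]
0.28 [332.0, 196.0, 48.0, 45.0] [320.7 107.9  14. ]
[ 574.74614291 -397.3372345   247.02705187] [-1.99806474 -2.06004439 -0.35267085]
```

View pics/bin1.png

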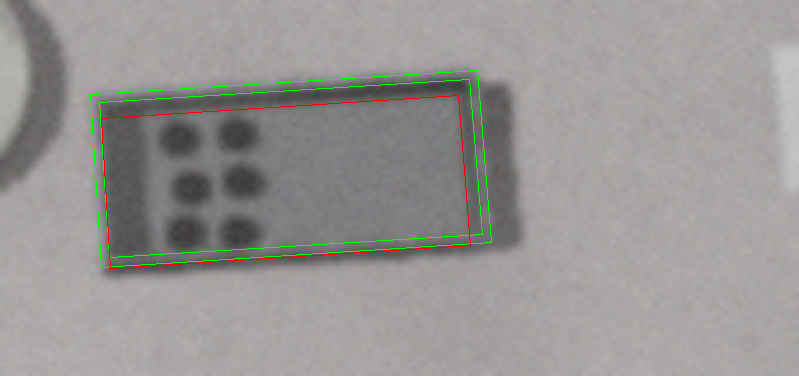

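View pics/w_c.png

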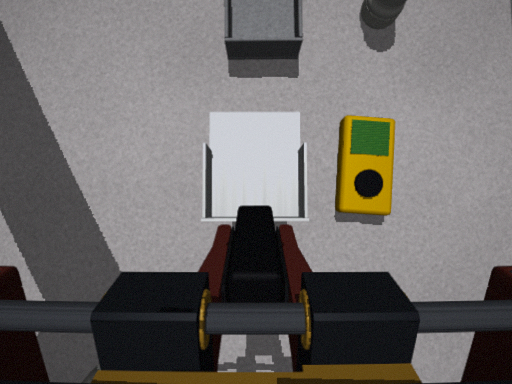

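The top crop shows the bin fit matching well. The feet sit in two columns, with the front column's centres at bin x of about +25. The wrist picture shows the scoop held straight, lip corners at (210,113) and (299,113), and the meter undisturbed. I'll calibrate the scoop in hand from those lip corners and then plan the hover.

```bash
cat >> h.py <<'E'
BIN=np.array([573.2,-54.3,1.609])
def tcp_for(orig,yaw,pitch,off=(-57,0,78)):
    """TCP pose for scoop origin orig(world), yaw, pitch deg (lip up positive)"""
    S=R.from_euler("z",yaw).as_matrix()@R.from_euler("y",-pitch,degrees=True).as_matrix()
    Rt=S@np.diag([1.,-1,-1])@R.from_euler("y",20,degrees=True).as_matrix()
    return np.array(orig)+S@np.array(off,float),Rt,S
def scoop_now(off=(-57,0,78)):
    o=ctrl.get_obs();Rt=R.from_rotvec(o["orientation"]).as_matrix()
    S=Rt@R.from_euler("y",-20,degrees=True).as_matrix()@np.diag([1.,-1,-1])
    return np.array(o["ee_pos"])-S@np.array(off,float),S
def binpt(x,y,z):
    c,s=np.cos(BIN[2]),np.sin(BIN[2]);return np.array([BIN[0]+c*x-s*y,BIN[1]+s*x+c*y,z])
def inbin(p):
    c,s=np.cos(BIN[2]),np.sin(BIN[2]);d=np.array(p)[:2]-BIN[:2];return np.array([c*d[0]+s*d[1],-s*d[0]+c*d[1],p[2]])
E
python3 - <<'E'
from h import *
p,S=scoop_now();m=cam("wrist",ctrl.get_obs())
pts=np.array([[45,-38,2],[45,38,2],[-45,-38,40],[-45,38,40],[-45,-38,0],[12,-38,34],[12,38,34]])
print(p,proj(m,pts@S.T+p).round(1).tolist())
for dp in(-3,3):
    t,Rt,S2=tcp_for([0,0,0],1.6,dp); # pitch slip sensitivity about grip
    g=np.array([-64,0,96.]);Q=R.from_euler("y",-dp,degrees=True).as_matrix()
    print(dp,proj(m,((pts-g)@Q.T+g)@S.T+p).round(1)[:2].tolist())
t,Rt,_=tcp_for(binpt(-37,0,150),BIN[2],0);print(t);plan(t,Rt,9)
E
```

```text
[ 573.00378047 -340.3699617   169.07874752] [[298.9, 110.0], [209.1, 110.2], [307.9, 218.6], [200.3, 218.8], [299.7, 216.7], [305.7, 140.5], [202.4, 140.7]]
-3 [[298.1, 117.8], [210.0, 118.0]]
3 [[299.9, 102.2], [208.1, 102.4]]
[ 576.79027179 -148.23141087  228.        ]
9 x [0.632, 0.029, 0.286, 0.003, -0.0, -0.008]
```

```bash
python3 -m jog '[[0.632,0.028,0.286,0,0,0,0],[0.632,0.028,0.286,0,0,0,0],[0.632,0.028,0.286,0,0,0,0],[0.632,0.028,0.286,0,0,0,0],[0.632,0.028,0.286,0,0,0,0],[0.632,0.028,0.286,0,0,0,0],[0.632,0.028,0.286,0,0,0,0],[0.632,0.028,0.286,0,0,0,0],[0.632,0.028,0.286,0,0,0,0],[0,0,0,0,0,0,0],[0,0,0,0,0,0,0]]'
python3 - <<'E'
from h import *
p,S=scoop_now();print(inbin(p),R.from_matrix(S).as_euler("ZYX",degrees=True)-[np.degrees(BIN[2]),0,0])
o=ctrl.get_obs();im=optics.get_image("wrist")[:,:,::-1].copy();m=cam("wrist",o)
T=R.from_euler("z",BIN[2]).as_matrix()
for z,h in((50,(111,50)),(50,(106,45)),(5,(106,45))):
    P=np.array([[sx*h[0],sy*h[1],z] for sx,sy in((1,1),(1,-1),(-1,-1),(-1,1))])@T.T+[BIN[0],BIN[1],0]
    cv2.polylines(im,[(proj(m,P)).astype(np.int32)],True,(0,255,0) if z==50 else (0,0,255),1)
cv2.imwrite("pics/w_d.png",cv2.resize(im,(800,600)))
t,Rt,_=tcp_for(binpt(-37,0,62),BIN[2],1.5);plan(t,Rt,4)
E
```

```text
t: 7.95
ee_pos: [577.3, -147.9, 228.5]
orientation: [-1.997, -2.062, -0.352]
ft_force: [0.1, -0.5, -1.4]
width: 23.8
grasp_force: 30.0
[-36.66385416  -0.96561586 150.4781364 ] [-0.36551023  0.01568887 -0.02728034]
4 x [-0.207, -0.004, 0.523, 0.008, 0.064, -0.016]
```

View pics/w_d.png

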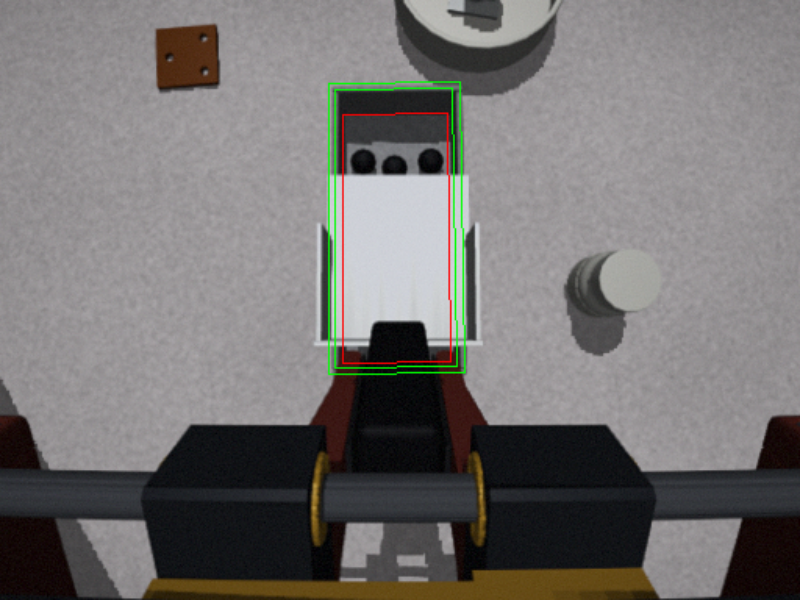

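The wrist view shows the bin overlay aligned to within about 1–2 mm, with the far feet visible at (363,160), (394,165) and (430,160). Descending to just above the rim.

```bash
python3 -m jog '[[-0.207,-0.004,0.523,0.008,0.064,-0.016,0],[-0.207,-0.004,0.523,0.008,0.064,-0.016,0],[-0.207,-0.004,0.523,0.008,0.064,-0.016,0],[-0.207,-0.004,0.523,0.008,0.064,-0.016,0],[0,0,0,0,0,0,0],[0,0,0,0,0,0,0]]'
python3 - <<'E'
from h import *
p,S=scoop_now();print(inbin(p),R.from_matrix(S).as_euler("ZYX",degrees=True)-[np.degrees(BIN[2]),0,0])
o=ctrl.get_obs();im=optics.get_image("wrist")[:,:,::-1].copy()
cv2.imwrite("pics/w_e.png",cv2.resize(im[40:260,150:380],None,fx=2.6,fy=2.6,interpolation=cv2.INTER_CUBIC))
t,Rt,_=tcp_for(binpt(-37,0,10),BIN[2],1.5);plan(t,Rt,4)
E
```

```text
t: 8.6
ee_pos: [576.8, -150.6, 138.3]
orientation: [-1.975, -2.049, -0.375]
ft_force: [-0.3, -0.1, -1.4]
width: 24.0
grasp_force: 30.0
[-37.28921796   0.11891926  61.92746475] [-0.08401165 -1.55778069  0.05811637]
4 x [-0.118, -0.002, 0.307, 0.002, -0.001, -0.002]
```

View pics/w_e.png

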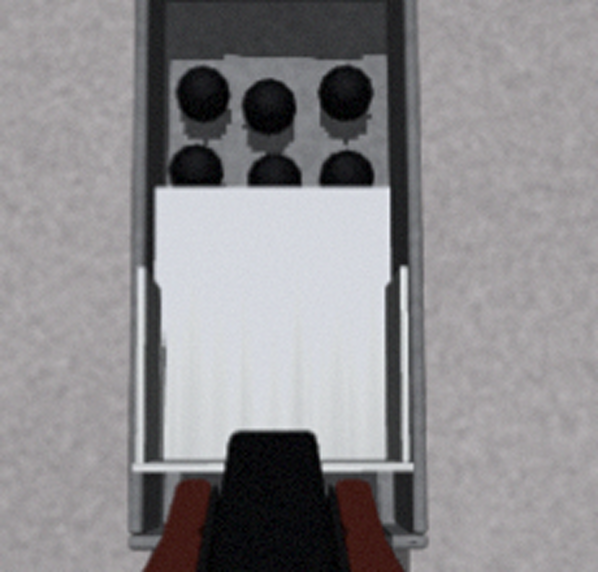

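The crop shows the scoop centred in the bin to within about 1.5 mm; it should shift right by that much. All six feet lie beyond the lip. I'll correct and descend.

```bash
sed -i 's/^BIN=.*/BIN=np.array([574.7,-54.3,1.609])/' h.py; python3 - <<'E'
from h import *
t,Rt,_=tcp_for(binpt(-40,0,11),BIN[2],1.5);plan(t,Rt,6)
E
```

```text
6 x [-0.089, 0.005, 0.196, 0.001, -0.001, -0.001]
```

```bash
python3 -m jog '[[-0.089,0.005,0.196,0,0,0,0],[-0.089,0.005,0.196,0,0,0,0],[-0.089,0.005,0.196,0,0,0,0],[-0.089,0.005,0.196,0,0,0,0],[-0.089,0.005,0.196,0,0,0,0],[-0.089,0.005,0.196,0,0,0,0],[0,0,0,0,0,0,0],[0,0,0,0,0,0,0]]'
python3 - <<'E'
from h import *
p,S=scoop_now();print(inbin(p),(p+S@[45,0,0])[2],R.from_matrix(S).as_euler("ZYX",degrees=True)-[np.degrees(BIN[2]),0,0])
o=ctrl.get_obs();im=optics.get_image("wrist")[:,:,::-1].copy()
cv2.imwrite("pics/w_f.png",cv2.resize(im[40:260,150:380],None,fx=2.6,fy=2.6,interpolation=cv2.INTER_CUBIC))
E
```

```text
t: 9.45
ee_pos: [577.8, -152.2, 86.3]
orientation: [-1.974, -2.05, -0.375]
ft_force: [1.1, -0.6, -1.9]
width: 24.3
grasp_force: 30.0
[-38.82490019   0.77378064   9.89579535] 11.131376276729588 [-0.01553721 -1.57338824  0.07333992]
```

View pics/w_f.png

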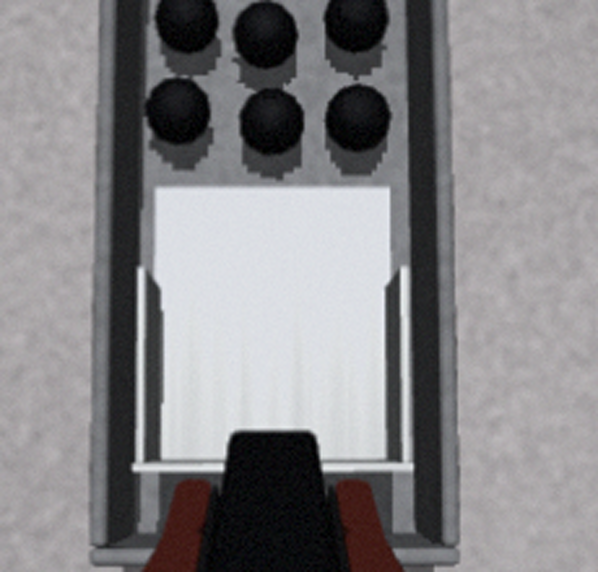

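```bash
python3 -m jog '[[-0.009,0,0.023,0,-0.08,0,0],[-0.009,0,0.023,0,-0.08,0,0],[-0.009,0,0.023,0,0,0,0],[0,0,0,0,0,0,0],[0,0,0,0,0,0,0]]'; python3 -m jog '[[-0.009,0,0.023,0,0,0,0],[0,0,0,0,0,0,0]]';python3 -c "
from h import *
p,S=scoop_now();print(inbin(p),(p+S@[45,0,0])[2],R.from_matrix(S).as_euler('ZYX',degrees=True))"
```

```text
t: 10.0
ee_pos: [577.9, -152.2, 83.7]
orientation: [-1.984, -2.061, -0.36]
ft_force: [-0.4, -0.2, -2.1]
width: 24.1
grasp_force: 30.0
t: 10.2
ee_pos: [577.8, -152.3, 82.5]
orientation: [-1.984, -2.06, -0.36]
ft_force: [-0.9, -0.6, -1.7]
width: 24.1
grasp_force: 30.0
[-40.19602034   0.72860093   5.11713449] 5.587007460420424 [ 9.21764784e+01 -5.98271724e-01  5.23114759e-02]
```

```bash
python3 -m jog '[[-0.004,0,0.012,0,0,0,0],[0,0,0,0,0,0,0]]' | grep -E "ee|ft"; python3 -m jog '[[-0.004,0,0.012,0,0,0,0],[0,0,0,0,0,0,0]]'| grep -E "ee|ft"
```

```text
ee_pos: [577.9, -152.3, 82.4]
ft_force: [-0.6, 0.4, 1.5]
ee_pos: [578.0, -152.3, 82.4]
ft_force: [-1.5, -1.9, 5.8]
```

```bash
python3 -m jog '[[0.004,0,-0.013,0,0,0,0],[0.14,0.002,0.0525,0,0,0,0],[0.14,0.002,0.0525,0,0,0,0],[0.14,0.002,0.0525,0,0,0,0],[0.14,0.002,0.0525,0,0,0,0],[0.14,0.002,0.0525,0,0,0,0],[0.14,0.002,0.0525,0,0,0,0],[0.14,0.002,0.0525,0,0,0,0]]' | grep -E "ee|ft"; python3 -m jog '[[0.14,0.002,0.0525,0,0,0,0],[0.14,0.002,0.0525,0,0,0,0],[0.14,0.002,0.0525,0,0,0,0],[0.14,0.002,0.0525,0,0,0,0],[0,0,0,0,0,0,0]]'| grep -E "ee|ft"
python3 - <<'E'
from h import *
p,S=scoop_now();print(inbin(p),(p+S@[45,0,0])[2],R.from_matrix(S).as_euler("ZYX",degrees=True)-[np.degrees(BIN[2]),0,0])
o=ctrl.get_obs();im=optics.get_image("wrist")[:,:,::-1].copy()
cv2.imwrite("pics/w_g.png",cv2.resize(im[40:260,150:380],None,fx=2.6,fy=2.6,interpolation=cv2.INTER_CUBIC))
E
```

```text
ee_pos: [577.0, -110.0, 82.4]
ft_force: [0.6, -1.8, 5.7]
ee_pos: [576.3, -85.5, 82.4]
ft_force: [1.5, 0.9, 4.3]
[26.6563436  -0.38846975  5.00245137] 5.494301064828303 [ 0.00802992 -0.62625495  0.03047655]
```

View pics/w_g.png

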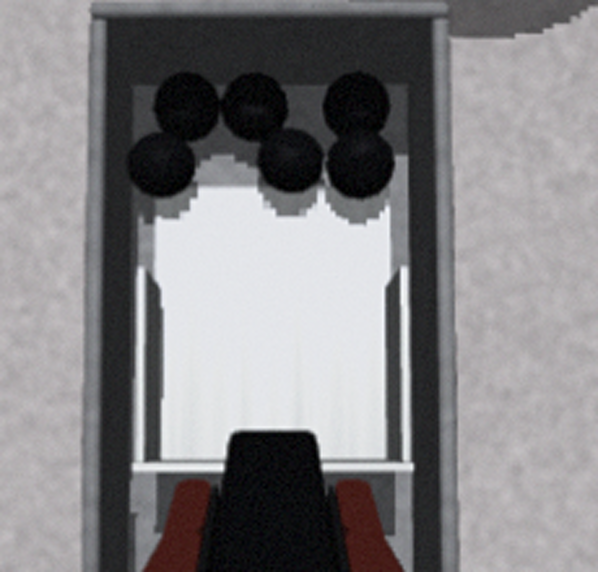

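The ten-picture limit is reached, so I'll use numbers only from here. In the last one the lip (row 187) is under the near feet, about 33 mm from the far wall, with all six feet just ahead of it or on it. Continuing carefully.

```bash
python3 -m jog '[[0.11,0,0.038,0,0,0,0],[0.117,0,0.0436,0,0,0,0],[0.117,0,0.0436,0,0,0,0]]' | grep -E "ee|ft"; python3 -m jog '[[0.117,0,0.0436,0,0,0,0],[0.117,0,0.0436,0,0,0,0],[0,0,0,0,0,0,0]]'| grep -E "ee|ft"
cat > st.py <<'E'
from h import *
p,S=scoop_now();print(inbin(p),(p+S@[45,0,0])[2],R.from_matrix(S).as_euler("ZYX",degrees=True)-[np.degrees(BIN[2]),0,0])
o=ctrl.get_obs();im=optics.get_image("wrist")
for d in optics.masks_of("bumper0","wrist")[:9]:
    if d["pixels"].sum()>60: print(round(d["conf"],2),d["pixels"].sum(),np.round(d["extent"]).tolist())
# dark round blobs
g=cv2.cvtColor(im,cv2.COLOR_RGB2GRAY)
print("blue-ish rows at col256:",g[60:125:3,256].tolist(),"col215",g[60:125:3,215].tolist())
E
python3 st.py
```

```text
ee_pos: [575.8, -71.9, 82.4]
ft_force: [0.6, -0.6, 4.3]
ee_pos: [575.2, -61.2, 82.4]
ft_force: [0.9, 0.5, 3.2]
[50.92786465 -0.20731899  5.00019671] 5.4840312201264485 [ 0.00369538 -0.6160491   0.04685798]
0.9 574 [286.0, 108.0, 22.0, 24.0]
0.9 572 [222.0, 105.0, 32.0, 22.0]
0.8 557 [248.0, 112.0, 26.0, 28.0]
0.76 580 [288.0, 144.0, 30.0, 28.0]
0.66 512 [266.0, 124.0, 24.0, 25.0]
0.6 549 [210.0, 133.0, 27.0, 23.0]
blue-ish rows at col256: [174, 175, 174, 182, 171, 134, 66, 42, 38, 45, 39, 40, 38, 18, 7, 8, 1, 11, 4, 12, 10, 4] col215 [173, 168, 174, 176, 168, 127, 71, 41, 38, 38, 45, 43, 7, 10, 13, 6, 11, 18, 14, 12, 7, 15]
```

```bash
python3 -m jog '[[0.047,0,0.0175,0,0,0,0],[0.047,0,0.0175,0,0,0,0],[0,0,0,0,0,0,0]]' | grep -E "ee|ft"; python3 -m jog '[[0.047,0,0.0175,0,0,0,0],[0,0,0,0,0,0,0]]'| grep -E "ee|ft"
python3 st.py
python3 - <<'E'
from h import *
# pivot about back-bottom edge (-45,0,0): pitch to 10, 25 while lifting
p,S=scoop_now();b=p+S@[-45,0,0]
o=ctrl.get_obs();st=(np.array(o["ee_pos"]),R.from_rotvec(o["orientation"]).as_matrix())
for pit,n in((24,8),):
    bb=b+[0,0,2.5]
    _,_,S2=tcp_for([0,0,0],BIN[2],pit);t,Rt,_=tcp_for(bb-S2@[-45,0,0],BIN[2],pit)
    plan(t,Rt,n,st)
E
```

```text
ee_pos: [575.3, -58.2, 82.4]
ft_force: [-0.1, -1.6, 4.5]
ee_pos: [575.3, -56.9, 82.6]
ft_force: [-0.0, -4.6, 5.9]
[55.08335266 -0.49657079  5.05719497] 5.444688684984131 [ 0.01739055 -0.49337842 -0.00142928]
0.95 534 [287.0, 147.0, 26.0, 25.0]
0.94 500 [247.0, 115.0, 27.0, 25.0]
0.89 545 [287.0, 114.0, 23.0, 30.0]
0.88 609 [266.0, 126.0, 27.0, 29.0]
0.87 549 [220.0, 114.0, 31.0, 28.0]
0.84 530 [211.0, 138.0, 27.0, 27.0]
blue-ish rows at col256: [181, 169, 177, 178, 178, 181, 159, 128, 56, 39, 39, 37, 38, 38, 41, 43, 8, 4, 3, 14, 9, 9] col215 [173, 175, 169, 171, 175, 181, 153, 129, 62, 36, 36, 37, 41, 45, 2, 4, 7, 12, 16, 16, 7, 1]
8 x [-0.096, -0.0, -0.024, -0.0, 0.49, 0.0]
```

```bash
python3 -m jog '[[-0.1,0,-0.028,0,0.49,0,0],[-0.1,0,-0.028,0,0.49,0,0],[-0.1,0,-0.024,0,0.49,0,0],[-0.1,0,-0.024,0,0.49,0,0],[-0.1,0,-0.024,0,0.49,0,0],[-0.1,0,-0.024,0,0.49,0,0],[-0.1,0,-0.024,0,0.49,0,0],[-0.1,0,-0.024,0,0.49,0,0],[0,0,0,0,0,0,0],[0,0,0,0,0,0,0]]' | grep -E "ee|ft|wid"
python3 st.py
```

```text
ee_pos: [575.5, -87.2, 72.1]
ft_force: [0.1, 0.1, -2.7]
width: 23.9
[50.90888042  0.53053964 24.07997653] 42.429859690772645 [ -0.09360827 -24.06515159   0.16141913]
0.96 563 [286.0, 208.0, 26.0, 29.0]
0.94 556 [270.0, 178.0, 27.0, 28.0]
0.92 547 [236.0, 188.0, 24.0, 26.0]
0.8 362 [256.0, 197.0, 30.0, 14.0]
0.77 535 [212.0, 136.0, 27.0, 28.0]
0.6 502 [221.0, 110.0, 29.0, 23.0]
blue-ish rows at col256: [66, 63, 80, 96, 95, 87, 176, 181, 187, 189, 143, 84, 50, 52, 55, 55, 55, 46, 198, 197, 192, 199] col215 [167, 180, 175, 182, 178, 182, 181, 184, 185, 184, 137, 94, 55, 52, 18, 22, 17, 14, 11, 10, 8, 10]
```

```bash
cat > pan.py <<'E'
from h import *
def pan():
    o=ctrl.get_obs();optics.get_image("wrist");m=cam("wrist",o);p,S=scoop_now();p=np.array(o["ee_pos"])-S@[-57,0,78]
    T=np.eye(4);T[:3,:3]=S;T[:3,3]=p;m2=dict(m);m2["view"]=m["view"]@T
    out=[]
    for d in optics.masks_of("bumper0","wrist")[:9]:
        if d["pixels"].sum()>60:
            e=d["extent"];q=unproj(m2,e[:2],10.5)[0];w=unproj(m,e[:2],14)[0]
            print(round(d["conf"],2),d["pixels"].sum(),np.round(e).tolist(),"in scoop",q.round(1)[:2],"if on bin floor",inbin(w).round(1)[:2])
if __name__=="__main__": pan()
E
python3 pan.py
```

```text
0.98 518 [230.0, 203.0, 25.0, 29.0] in scoop [-33.5  19.5] if on bin floor [19.2 20.2]
0.92 556 [213.0, 139.0, 28.0, 31.0] in scoop [18.8 33.5] if on bin floor [84.7 38.3]
0.68 550 [286.0, 207.0, 27.0, 27.0] in scoop [-37.  -25.4] if on bin floor [ 15.3 -25.7]
0.56 541 [270.0, 179.0, 23.0, 27.0] in scoop [-14.2 -13.3] if on bin floor [ 41.9 -14. ]
```

```bash
for i in 1 2 3; do python3 pan.py; echo; done
```

```text
0.89 502 [273.0, 181.0, 26.0, 24.0] in scoop [-16.1 -15.3] if on bin floor [ 40.  -16.3]
0.88 528 [221.0, 111.0, 28.0, 21.0] in scoop [41.9 27. ] if on bin floor [118.6  32.3]
0.86 495 [212.0, 139.0, 26.0, 29.0] in scoop [18.8 33.9] if on bin floor [85.1 38.7]
0.74 533 [230.0, 205.0, 29.0, 29.0] in scoop [-34.9  19.5] if on bin floor [18. 20.]
0.6 578 [286.0, 207.0, 25.0, 27.0] in scoop [-36.8 -25.7] if on bin floor [ 15.9 -26.3]
0.58 320 [259.0, 197.0, 26.0, 17.0] in scoop [-28.8  -3.7] if on bin floor [25.1 -3.9]

0.89 338 [256.0, 197.0, 30.0, 14.0] in scoop [-28.5  -1.5] if on bin floor [25.4 -1.7]
0.88 587 [271.0, 182.0, 27.0, 27.0] in scoop [-16.4 -13.7] if on bin floor [ 39.6 -14.8]
0.84 501 [228.0, 205.0, 27.0, 28.0] in scoop [-34.9  20.8] if on bin floor [18.1 21.2]
0.84 503 [221.0, 111.0, 26.0, 22.0] in scoop [41.5 26.9] if on bin floor [118.1  32. ]
0.76 520 [212.0, 138.0, 27.0, 26.0] in scoop [19.2 34.2] if on bin floor [85.8 38.9]
0.73 201 [168.0, 5.0, 44.0, 4.0] in scoop [133.4  71.9] if on bin floor [291.2 106.4]
0.71 554 [286.0, 208.0, 27.0, 29.0] in scoop [-37.7 -25.7] if on bin floor [ 14.9 -26.5]

0.95 504 [212.0, 137.0, 28.0, 30.0] in scoop [20.  33.6] if on bin floor [86.8 38.2]
0.91 565 [286.0, 208.0, 29.0, 31.0] in scoop [-37.5 -25.8] if on bin floor [ 15.  -26.7]
0.87 527 [222.0, 112.0, 29.0, 22.0] in scoop [41.2 26.4] if on bin floor [117.7  31.2]
0.75 538 [231.0, 204.0, 26.0, 30.0] in scoop [-34.6  18.8] if on bin floor [18.4 19. ]
0.72 281 [257.0, 197.0, 24.0, 13.0] in scoop [-28.8  -2.4] if on bin floor [24.9 -2.8]
0.62 536 [271.0, 182.0, 28.0, 29.0] in scoop [-16.7 -13.4] if on bin floor [ 39.3 -14.5]
```

```bash
cat >> h.py <<'E'
def rolled(orig,yaw,pitch,roll,off=(-57,0,78)):
    S=R.from_euler("z",yaw).as_matrix()@R.from_euler("y",-pitch,degrees=True).as_matrix()@R.from_euler("x",roll,degrees=True).as_matrix()
    return np.array(orig)+S@np.array(off,float),S@np.diag([1.,-1,-1])@R.from_euler("y",20,degrees=True).as_matrix()
E
python3 - <<'E'
from h import *
p,S=scoop_now();q=inbin(p)
a=rolled(binpt(q[0]-32,0,q[2]+8),BIN[2],24,0);plan(*a,6)
b=rolled(binpt(q[0]-32,0,q[2]+8),BIN[2],24,13);plan(*b,4,a)
E
```

```text
6 x [-0.072, -0.001, -0.117, -0.001, -0.002, -0.001]
4 x [-0.001, 0.111, 0.003, 0.509, -0.0, 0.185]
```

```bash
python3 -m jog '[[0,0,-0.1,0,0,0,0],[-0.086,0,-0.12,0,0,0,0],[-0.086,0,-0.12,0,0,0,0],[-0.086,0,-0.12,0,0,0,0],[-0.086,0,-0.12,0,0,0,0],[-0.086,0,-0.12,0,0,0,0],[0,0,0,0,0,0,0]]' | grep -E "ee|ft|wid"
python3 -m jog '[[0,0.111,0.003,0.509,0,0.185,0],[0,0.111,0.003,0.509,0,0.185,0],[0,0.111,0.003,0.509,0,0.185,0],[0,0.111,0.003,0.509,0,0.185,0],[0,0,0,0,0,0,0],[0,0,0,0,0,0,0],[0,0,0,0,0,0,0]]' | grep -E "ee|ft|wid"
python3 pan.py;echo;python3 pan.py; python3 st.py | head -1
```

```text
ee_pos: [577.8, -120.0, 81.2]
ft_force: [-0.2, -0.3, -3.9]
width: 24.1
ee_pos: [594.0, -117.1, 79.0]
ft_force: [-4.7, 0.8, -3.6]
width: 23.6
0.85 332 [259.0, 197.0, 27.0, 13.0] in scoop [-28.3  -4.2] if on bin floor [-2.2 -1.9]
0.74 592 [285.0, 207.0, 30.0, 26.0] in scoop [-36.8 -24.9] if on bin floor [-12.3 -24.8]
0.73 572 [246.0, 183.0, 29.0, 30.0] in scoop [-17.    6.2] if on bin floor [11.8 11.1]
0.67 575 [273.0, 180.0, 24.0, 26.0] in scoop [-15.2 -15.5] if on bin floor [ 13.5 -13.1]
0.67 490 [232.0, 207.0, 29.0, 28.0] in scoop [-36.3  17.9] if on bin floor [-11.6  21.7]
0.65 542 [272.0, 154.0, 27.0, 28.0] in scoop [  6.4 -14.7] if on bin floor [ 41.5 -10.3]

0.85 556 [245.0, 183.0, 30.0, 30.0] in scoop [-17.3   7.3] if on bin floor [11.4 12.4]
0.8 571 [272.0, 154.0, 29.0, 27.0] in scoop [  6.2 -14.3] if on bin floor [41.2 -9.9]
0.78 576 [286.0, 207.0, 31.0, 29.0] in scoop [-36.9 -25.7] if on bin floor [-12.4 -25.6]
0.68 520 [231.0, 205.0, 25.0, 26.0] in scoop [-35.3  18.3] if on bin floor [-10.5  22.3]
0.57 318 [258.0, 197.0, 23.0, 14.0] in scoop [-28.5  -3.3] if on bin floor [-2.5 -0.9]
0.57 559 [273.0, 182.0, 24.0, 27.0] in scoop [-16.5 -15.4] if on bin floor [ 11.8 -13.1]
[19.35757355  0.55778324 33.35883866] 51.76195456854005 [ -0.04913056 -24.13940303  13.10388423]
```

All six feet are inside the pan. I'll unroll and lift while refining the tray fit, then carry.

```bash
python3 -m jog '[[0,-0.111,-0.003,-0.509,0,-0.185,0],[0,-0.111,-0.003,-0.509,0,-0.185,0],[0,-0.111,-0.003,-0.509,0,-0.185,0],[0,-0.111,-0.003,-0.509,0,-0.185,0],[0.25,0,-0.26,0,0,0,0],[0.35,0,-0.36,0,0,0,0],[0.35,0,-0.36,0,0,0,0],[0.35,0,-0.36,0,0,0,0],[0.35,0,-0.36,0,0,0,0],[0,0,0,0,0,0,0],[0,0,0,0,0,0,0]]' | grep -E "ee|ft|wid"
python3 pan.py; python3 st.py|head -1
python3 - <<'E'
from h import *
C={n:cam(n) for n in("top","scene")}
for n in C: optics.get_image(n)
v=[];
for n in C:
    e=proj(C[n],[455,259,20])[0];d=min(optics.masks_of("tray_a",n),key=lambda d:np.hypot(*(np.array(d["extent"][:2])-e)))
    k=np.zeros((384,512),np.uint8);pts=np.argwhere(d["pixels"])[:,::-1].astype(np.int32);cv2.fillConvexPoly(k,cv2.convexHull(pts),1);v.append((C[n],k*1.))
for vv in(v,v[:1],v[1:]): print(fit("tray",vv,[455,259,0]))
E
```

```text
ee_pos: [577.9, -119.4, 177.3]
ft_force: [-0.2, -0.2, -3.6]
width: 23.8
0.9 477 [230.0, 206.0, 22.0, 26.0] in scoop [-36.   18.9] if on bin floor [30.9 27.6]
0.88 542 [273.0, 154.0, 27.0, 24.0] in scoop [  5.9 -15.8] if on bin floor [104.9 -25.9]
0.8 313 [257.0, 197.0, 28.0, 14.0] in scoop [-28.6  -2.4] if on bin floor [43.2 -4.1]
0.71 555 [284.0, 209.0, 28.0, 27.0] in scoop [-38.5 -24.6] if on bin floor [ 26.9 -36.9]
[1.91326246e+01 4.94870314e-02 1.28143156e+02] 146.54617136426748 [ -0.05306417 -24.13926298   0.12838669]
(array([4.54911005e+02, 2.58233882e+02, 5.30495742e-02]), np.float64(0.043720351091411036))
(array([4.54806556e+02, 2.59011434e+02, 8.06833913e-02]), np.float64(0.021510459176580232))
(array([4.55628794e+02, 2.58130203e+02, 5.31593280e-02]), np.float64(0.06369278813311208))
```

```bash
cat >> h.py <<'E'
TR=np.array([455,258.6])
def lip_at(back,z,pitch,yaw=np.pi/2):
    S=R.from_euler("z",yaw).as_matrix()@R.from_euler("y",-pitch,degrees=True).as_matrix()
    L=np.array([TR[0],TR[1]-back,z]);t,Rt,_=tcp_for(L-S@[45,0,0],yaw,pitch);return t,Rt
E
python3 - <<'E'
from h import *
a=lip_at(26,140,24);b=lip_at(26,56,4);c=lip_at(26,30,-26);d=lip_at(26,28,-50)
plan(*a,12);plan(*b,8,a);plan(*c,10,b);plan(*d,8,c)
E
```

```text
12 x [0.334, -0.245, 0.342, -0.022, -0.002, 0.021]
8 x [-0.033, -0.0, 0.143, -0.0, -0.417, 0.0]
10 x [0.132, -0.0, -0.022, -0.0, -0.5, 0.0]
8 x [0.146, -0.0, -0.081, 0.0, -0.5, -0.0]
```

```bash
python3 -m jog '[[0.167,-0.122,0.171,-0.011,0,0.01,0],[0.334,-0.245,0.342,-0.022,-0.002,0.021,0],[0.334,-0.245,0.342,-0.022,-0.002,0.021,0],[0.334,-0.245,0.342,-0.022,-0.002,0.021,0],[0.334,-0.245,0.342,-0.022,-0.002,0.021,0],[0.334,-0.245,0.342,-0.022,-0.002,0.021,0],[0.334,-0.245,0.342,-0.022,-0.002,0.021,0],[0.334,-0.245,0.342,-0.022,-0.002,0.021,0],[0.334,-0.245,0.342,-0.022,-0.002,0.021,0],[0.334,-0.245,0.342,-0.022,-0.002,0.021,0],[0.334,-0.245,0.342,-0.022,-0.002,0.021,0],[0.334,-0.245,0.342,-0.022,-0.002,0.021,0],[0.167,-0.122,0.171,-0.011,0,0.01,0],[0,0,0,0,0,0,0],[0,0,0,0,0,0,0]]'
python3 pan.py
python3 - <<'E'
from h import *
p,S=scoop_now();print(p+S@[45,0,0],R.from_matrix(S).as_euler("ZYX",degrees=True))
a=lip_at(26,140,24);b=lip_at(26,56,4);plan(*b,8);print(np.round(ctrl.get_obs()["qpos"],2))
E
```

```text
t: 19.45
ee_pos: [455.9, 107.3, 170.4]
orientation: [-1.772, -1.773, -0.717]
ft_force: [1.1, -0.2, -2.9]
width: 24.1
grasp_force: 30.0
0.95 545 [272.0, 181.0, 26.0, 26.0] in scoop [-15.6 -14.1] if on bin floor [291.5  86.2]
0.74 564 [285.0, 208.0, 24.0, 28.0] in scoop [-37.6 -24.5] if on bin floor [254.7  73.3]
0.71 507 [228.0, 206.0, 25.0, 28.0] in scoop [-36.3  20.5] if on bin floor [259.3 138.6]
0.61 554 [272.0, 155.0, 28.0, 24.0] in scoop [  5.  -14.3] if on bin floor [328.3  83.7]
0.6 287 [254.0, 197.0, 23.0, 13.0] in scoop [-28.3  -0.2] if on bin floor [270.9 108.1]
0.56 558 [244.0, 182.0, 27.0, 26.0] in scoop [-16.5   8.4] if on bin floor [291.3 120.2]
0.41 1399 [430.0, 361.0, 39.0, 47.0] in scoop [-160.1 -141.3] if on bin floor [ 90.4 -53.4]
[456.46950539 231.80862277 140.46104216] [ 90.00625219 -23.95504704  -0.11790764]
8 x [-0.032, -0.004, 0.145, 0.002, -0.416, 0.001]
[-0.26  0.43  2.06  0.86  1.09 -0.84]
```

```bash
python3 -m jog '[[-0.032,-0.004,0.145,0,-0.416,0,0],[-0.032,-0.004,0.145,0,-0.416,0,0],[-0.032,-0.004,0.145,0,-0.416,0,0],[-0.032,-0.004,0.145,0,-0.416,0,0],[-0.032,-0.004,0.145,0,-0.416,0,0],[-0.032,-0.004,0.145,0,-0.416,0,0],[-0.032,-0.004,0.145,0,-0.416,0,0],[-0.032,-0.004,0.145,0,-0.416,0,0],[0,0,0,0,0,0,0]]'
python3 - <<'E'
from h import *
p,S=scoop_now();print(p+S@[45,0,0],R.from_matrix(S).as_euler("ZYX",degrees=True))
c=lip_at(26,30,-26);plan(*c,10);plan(*lip_at(26,28,-50),8,c);print(np.round(ctrl.get_obs()["qpos"],2))
E
```

```text
t: 20.45
ee_pos: [454.4, 126.2, 126.6]
orientation: [-1.99, -1.991, -0.424]
ft_force: [0.4, 0.3, -2.7]
width: 23.7
grasp_force: 30.0
[454.39335111 233.41775154  55.88435255] [ 9.00437588e+01 -4.00502435e+00 -3.49968805e-02]
10 x [0.13, 0.001, -0.023, 0.0, -0.5, 0.001]
8 x [0.146, -0.0, -0.081, 0.0, -0.5, -0.0]
[-0.03  0.38  2.08  0.61  0.79 -0.49]
```

```bash
python3 -m jog '[[0.13,0,-0.023,0,-0.5,0,0],[0.13,0,-0.023,0,-0.5,0,0],[0.13,0,-0.023,0,-0.5,0,0],[0.13,0,-0.023,0,-0.5,0,0],[0.13,0,-0.023,0,-0.5,0,0],[0.13,0,-0.023,0,-0.5,0,0],[0.13,0,-0.023,0,-0.5,0,0],[0.13,0,-0.023,0,-0.5,0,0],[0.13,0,-0.023,0,-0.5,0,0],[0.13,0,-0.023,0,-0.5,0,0],[0,0,0,0,0,0,0],[0,0,0,0,0,0,0]]' | grep -E "ee|ft"
python3 -m jog '[[0.146,0,-0.083,0,-0.5,0,0],[0.146,0,-0.083,0,-0.5,0,0],[0.146,0,-0.083,0,-0.5,0,0],[0.146,0,-0.083,0,-0.5,0,0],[0.146,0,-0.083,0,-0.5,0,0],[0.146,0,-0.083,0,-0.5,0,0],[0.146,0,-0.083,0,-0.5,0,0],[0.146,0,-0.083,0,-0.5,0,0],[0,0,0,0,0,0,0],[0,0,0,0,0,0,0],[0,0,0,0,0,0,0],[0,0,0,0,0,0,0]]' | grep -E "t:|ee|ft"
python3 pan.py; python3 - <<'E'
from h import *
p,S=scoop_now();print(p+S@[45,0,0],R.from_matrix(S).as_euler("ZYX",degrees=True),np.round(ctrl.get_obs()["qpos"],2))
E
```

```text
ee_pos: [454.1, 174.7, 144.8]
ft_force: [-0.6, 0.4, -2.0]
t: 22.85
ee_pos: [454.2, 225.9, 157.3]
ft_force: [-0.2, -0.5, -1.8]
0.75 583 [327.0, 63.0, 27.0, 30.0] in scoop [ 81.6 -60.1] if on bin floor [322.6  49.4]
0.74 718 [269.0, 28.0, 27.0, 31.0] in scoop [111.7 -12.5] if on bin floor [351.1  95.7]
0.72 340 [272.0, 6.0, 32.0, 11.0] in scoop [132.1 -14.5] if on bin floor [366.7  94. ]
0.6 399 [238.0, 9.0, 32.0, 17.0] in scoop [129.1  13.3] if on bin floor [365.4 117.7]
0.56 520 [240.0, 87.0, 25.0, 23.0] in scoop [61.4 12. ] if on bin floor [304.6 121.2]
[454.3826306  232.12937466  29.09740494] [ 8.98817607e+01  4.99463172e+01 -7.98188015e-02] [ 0.68  0.52  1.77 -0.43  1.23  0.9 ]
```

```bash
python3 -m jog '[[-0.2,0,-0.346,0,0,0,0],[-0.3,0,-0.52,0,0,0,0],[-0.35,0,-0.6,0,0,0,0],[-0.35,0,-0.6,0,0,0,0],[0,0,0,0,0,0,0],[0,0,0,0,0,0,0]]' | grep -E "t:|ee|ft"
cat > feet.py <<'E'
from h import *
for n in("wrist","top","scene"):
    o=ctrl.get_obs();optics.get_image(n);m=cam(n,o) if n=="wrist" else cam(n);print(n)
    for d in optics.masks_of("bumper0",n)[:9]:
        if d["pixels"].sum()<25: continue
        w=unproj(m,d["extent"][:2],15)[0]
        print("  ",round(d["conf"],2),d["pixels"].sum(),np.round(d["extent"]).tolist(),w.round()[:2],"r tray",round(np.hypot(*(w[:2]-TR))), "bin",inbin(w).round()[:2])
E
python3 feet.py
python3 - <<'E'
from h import *
a=(lambda q:(q[0],q[1]))(tcp_for([455,20,150],np.pi/2,0))
plan(*a,12)
b=tcp_for([573,-250,40],np.pi/2,1.0)[:2]; plan(*b,12,a)
E
```

```text
t: 23.55
ee_pos: [454.2, 226.6, 253.4]
ft_force: [0.5, 0.6, -3.1]
wrist
   0.91 351 [312.0, 23.0, 19.0, 24.0] [514. 266.] r tray 59 bin [322.  48.]
   0.65 237 [213.0, 8.0, 22.0, 14.0] [413. 281.] r tray 47 bin [341. 148.]
   0.54 304 [242.0, 45.0, 18.0, 21.0] [441. 245.] r tray 20 bin [304. 122.]
   0.53 108 [266.0, 4.0, 20.0, 7.0] [466. 284.] r tray 28 bin [343.  96.]
   0.36 14813 [256.0, 209.0, 109.0, 188.0] [456. -31.] r tray 289 bin [ 28. 117.]
top
   0.44 50 [168.0, 230.0, 10.0, 7.0] [410. 284.] r tray 52 bin [345. 152.]
scene
   0.45 31 [341.0, 185.0, 9.0, 7.0] [406. 290.] r tray 59 bin [351. 156.]
   0.21 1378 [332.0, 196.0, 54.0, 48.0] [455. 263.] r tray 5 bin [322. 108.]
12 x [-0.555, 0.003, 0.121, -0.001, 0.695, 0.0]
12 x [-0.611, 0.246, 0.019, -0.0, 0.014, -0.0]
```

```bash
python3 -m jog '[[-0.555,0.003,0.121,0,0.695,0,0],[-0.555,0.003,0.121,0,0.695,0,0],[-0.555,0.003,0.121,0,0.695,0,0],[-0.555,0.003,0.121,0,0.695,0,0],[-0.555,0.003,0.121,0,0.695,0,0],[-0.555,0.003,0.121,0,0.695,0,0],[-0.555,0.003,0.121,0,0.695,0,0],[-0.555,0.003,0.121,0,0.695,0,0],[-0.555,0.003,0.121,0,0.695,0,0],[-0.555,0.003,0.121,0,0.695,0,0],[-0.555,0.003,0.121,0,0.695,0,0],[-0.555,0.003,0.121,0,0.695,0,0],[0,0,0,0,0,0,0]]' | grep -E "t:|ee|ft"
python3 feet.py
python3 - <<'E'
from h import *
b=tcp_for([573,-250,80],np.pi/2,1.0)[:2]; plan(*b,12)
E
```

```text
t: 25.15
ee_pos: [454.6, -39.5, 226.4]
ft_force: [-0.1, 0.4, -1.9]
wrist
   0.75 223 [244.0, 8.0, 18.0, 16.0] [442. 246.] r tray 18 bin [305. 121.]
   0.66 1290 [257.0, 14.0, 54.0, 28.0] [460. 237.] r tray 22 bin [296. 104.]
top
   0.63 55 [159.0, 219.0, 3.0, 9.0] [439. 308.] r tray 52 bin [367. 122.]
   0.61 50 [169.0, 228.0, 9.0, 7.0] [413. 282.] r tray 47 bin [342. 148.]
   0.54 39 [156.0, 209.0, 6.0, 7.0] [468. 316.] r tray 58 bin [374.  93.]
   0.43 43 [172.0, 193.0, 9.0, 1.0] [511. 272.] r tray 57 bin [328.  51.]
   0.36 33 [182.0, 217.0, 6.0, 13.0] [444. 245.] r tray 18 bin [304. 119.]
scene
   0.52 28 [345.0, 199.0, 8.0, 6.0] [463. 298.] r tray 40 bin [356.  98.]
   0.37 395 [405.0, 241.0, 15.0, 59.0] [605. 439.] r tray 234 bin [492. -49.]
12 x [-0.585, 0.244, -0.058, 0.0, 0.014, 0.002]
```

```bash
python3 -m jog '[[-0.585,0.244,-0.058,0,0.014,0,0],[-0.585,0.244,-0.058,0,0.014,0,0],[-0.585,0.244,-0.058,0,0.014,0,0],[-0.585,0.244,-0.058,0,0.014,0,0],[-0.585,0.244,-0.058,0,0.014,0,0],[-0.585,0.244,-0.058,0,0.014,0,0],[-0.585,0.244,-0.058,0,0.014,0,0],[-0.585,0.244,-0.058,0,0.014,0,0],[-0.585,0.244,-0.058,0,0.014,0,0],[-0.585,0.244,-0.058,0,0.014,0,0],[-0.585,0.244,-0.058,0,0.014,0,0],[-0.585,0.244,-0.058,0,0.014,0,0],[0,0,0,0,0,0,0]]' | grep -E "t:|ee|ft"
python3 pan.py
python3 - <<'E'
from h import *
b=tcp_for([573,-250,5],np.pi/2,1.0)[:2]; plan(*b,6)
E
```

```text
t: 26.75
ee_pos: [574.2, -310.5, 155.7]
ft_force: [0.6, -0.4, -1.8]
6 x [-0.111, -0.0, 0.288, 0.0, -0.002, 0.002]
```

```bash
python3 -m jog '[[-0.111,0,0.288,0,0,0,0],[-0.111,0,0.288,0,0,0,0],[-0.111,0,0.288,0,0,0,0],[-0.111,0,0.288,0,0,0,0],[-0.111,0,0.288,0,0,0,0],[-0.111,0,0.288,0,0,0,0],[0,0,0,0,0,0,0]]' | grep -E "t:|ee|ft";for i in 1 2; do python3 -m jog '[[-0.018,0,0.047,0,0,0,0],[0,0,0,0,0,0,0]]' | grep -E "ee|ft"; done
```

```text
t: 27.55
ee_pos: [571.6, -308.6, 79.8]
ft_force: [-0.3, -0.1, -2.6]
ee_pos: [573.0, -309.5, 80.4]
ft_force: [0.5, -0.7, -2.3]
ee_pos: [572.9, -309.4, 78.4]
ft_force: [-0.0, 0.3, -1.8]
```

```bash
for i in 1 2; do python3 -m jog '[[-0.008,0,0.02,0,0,0,0],[0,0,0,0,0,0,0]]' | grep -E "ee|ft"; done
```

```text
ee_pos: [573.0, -309.5, 77.7]
ft_force: [0.0, -0.1, -1.0]
ee_pos: [573.0, -309.6, 77.6]
ft_force: [-1.1, -1.3, 5.7]
```

```bash
python3 -m jog '[[0,0,0,0,0,0,1],[0,0,0,0,0,0,1],[0,0,0,0,0,0,1],[0,0,0,0,0,0,1],[0,0,0,0,0,0,1],[0,0,0,0,0,0,1],[0,0,0,0,0,0,1],[0,0,0,0,0,0,1],[0,0,-0.2,0,0,0,1],[0,0,-0.5,0,0,0,1],[0,0,-0.7,0,0,0,1],[0,0,-0.7,0,0,0,1],[0,0,-0.7,0,0,0,1],[0,0,-0.7,0,0,0,1],[0,0,-0.7,0,0,0,1],[0,0,-0.5,0,0,0,1],[0,0,0,0,0,0,1],[0,0,0,0,0,0,1]]'
python3 look.py scoop 0 573 -250 1.57 z
python3 feet.py
python3 - <<'E'
from h import *
C=cam("top");im=optics.get_image("top");g=cv2.cvtColor(im,cv2.COLOR_RGB2GRAY)
# bin floor brightness: any dark blobs left?
b=[g[tuple(proj(C,binpt(x,y,6))[0].round().astype(int)[::-1])] for x in range(-90,80,12) for y in(-28,-10,10,30)]
print("bin",np.percentile(b,[0,10,50]),np.reshape(b,(-1,4)).tolist())
for t in("jar","meter","screwdriver"):
    print(t,[np.round(d["extent"]).tolist() for d in optics.masks_of(t,"top")[:1]])
E
```

```text
t: 30.15
ee_pos: [572.4, -376.9, 251.9]
orientation: [-2.022, -2.021, -0.377]
ft_force: [-0.4, 1.2, -0.8]
width: 87.8
grasp_force: 0.0
[(0.91, [256.0, 147.0, 56.0, 83.0])]
(array([ 573.17225138, -251.9165511 ,    1.57490564]), np.float64(0.04589057190284174))
wrist
top
   0.58 29 [167.0, 230.0, 7.0, 4.0] [409. 287.] r tray 54 bin [348. 152.]
   0.54 67 [159.0, 218.0, 9.0, 12.0] [441. 309.] r tray 52 bin [368. 119.]
   0.47 43 [183.0, 217.0, 4.0, 11.0] [445. 243.] r tray 19 bin [302. 119.]
   0.45 56 [172.0, 194.0, 10.0, 2.0] [507. 273.] r tray 54 bin [330.  55.]
   0.44 39 [156.0, 210.0, 4.0, 6.0] [464. 318.] r tray 60 bin [376.  96.]
scene
   0.61 39 [329.0, 193.0, 5.0, 10.0] [441. 254.] r tray 15 bin [313. 122.]
bin [68. 69. 71.] [[68, 71, 74, 72], [72, 73, 71, 72], [72, 70, 69, 72], [71, 71, 72, 71], [71, 72, 70, 71], [72, 73, 69, 69], [72, 71, 72, 72], [71, 70, 72, 69], [70, 70, 72, 71], [71, 71, 71, 70], [69, 71, 72, 70], [71, 71, 73, 71], [73, 74, 72, 70], [73, 70, 72, 74], [72, 69, 73, 69]]
jar [[300.0, 105.0, 20.0, 18.0]]
meter [[385.0, 114.0, 46.0, 27.0]]
screwdriver [[115.0, 166.0, 17.0, 71.0]]
```

The bin is empty, the scoop is flat at (573,-252) and the bystanders haven't moved. One check left: count the dark blobs in the tray and look for any stray foot.

```bash
python3 - <<'E'
from h import *
C=cam("top");g=cv2.cvtColor(optics.get_image("top"),cv2.COLOR_RGB2GRAY);g0=cv2.imread("pics/top0.png",0)
g=cv2.GaussianBlur(g,(3,3),0);g0=cv2.GaussianBlur(g0,(3,3),0)
k=((g.astype(int)<45)&(g0.astype(int)-g>25)).astype(np.uint8)
n,_,st,c=cv2.connectedComponentsWithStats(k)
for i in range(1,n):
    if st[i,4]>8: w=unproj(C,c[i],15)[0];print(st[i,2:5],c[i].round(),w.round()[:2],round(np.hypot(*(w[:2]-TR))))
E
```

```text
[  75   99 3366] [481. 136.] [ 648. -582.] 862
[ 26  15 267] [391. 161.] [ 583. -332.] 604
[ 8  6 38] [174. 192.] [513. 267.] 59
[ 5  6 12] [485. 194.] [ 488. -578.] 837
[ 15  15 133] [160. 212.] [457. 306.] 48
[ 7  6 34] [182. 217.] [443. 246.] 18
[ 153  121 2960] [339. 283.] [ 258. -175.] 476
[ 38  47 421] [463. 247.] [ 346. -508.] 774
[ 8  7 40] [167. 229.] [412. 285.] 51
[ 6  6 27] [476. 234.] [ 380. -546.] 808
[10  6 21] [251. 345.] [103.  64.] 402
[ 17  18 106] [222. 375.] [ 31. 142.] 440
[13 13 61] [232. 373.] [ 34. 116.] 444
```

```bash
python3 -c "
from workcell import ctrl
print(ctrl.close_job())"
```

```text
the job is handed in; nothing more can be done
None
```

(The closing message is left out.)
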